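# Lift the lid off the wide film-bath tank

### The job

The rollers in the wider of the two white film-bath tanks need cleaning. Take its lid by the bar handle, swing it up on its hinge until it stands upright, lift it straight up off the hinge pins, and stand it upright, hinge edge down, in the slot of the steel drip rack; leave it there. Keep the small tank shut.

Things in the scene. Friction and masses are not known exactly. Their poses are not given: they have to be found in the camera images.
- tank: Wider white tank, fixed, 120 (x) by 180 (y) by 85 mm high. Origin: centre of its underside; x runs from its front (handle side, towards the robot) to its back, z up. Behind the back, on brackets at y = +-45 mm, two steel hinge pins 8 mm thick point outwards along y, to y = +-71 mm; their common axis is at x = 78, z = 89 mm. At the start the closed lid's origin is there, axes parallel.
- lid: Its loose black lid, 0.26 kg. Origin: mid-hinge, on the pin axis. Panel x -12 to -140 mm, 184 wide (y), 8 thick, in plane z = 0. Handle: round steel bar 12 mm thick along y at x = -180, z = 0, 120 long, turns in the fingers. Two forks 20 mm thick reach x = 10 mm; slots 12 mm wide, open to +x, straddle the pins: upright (handle on top) it lifts off, free after 12 mm. Swings freely, falls if let go.
- rack: Drip rack of sheet steel, fixed: base plate 100 (x) by 210 (y) by 12 mm thick, two upright plates along y with one slot 44 mm wide between them, open at the ends; tops flared, 108 mm above the table. Origin: centre of its underside; the slot's middle plane is x = 0, its floor 12 mm above the origin. The lid stands along y, either way round.
- small_lid (a joint): Hinge angle of the lid of the small tank, a bystander of the same make but only 115 mm wide, which stands beside the others; 0 is shut, and it grows (rad) as the lid opens.
Mind the look-alikes: they are no part of the job. Of the things that look like the lid, the larger one is meant.

How it is judged:
On the way, in this order (a step that is already met when the one before it is completed fails the run):
1. the lid stands upright (within about 18 degrees) with its forks still on the hinge pins (angle between lid's own z axis and vertical between 1.25 and 1.89 rad and x of lid in the frame of tank between 0.064 and 0.092 m and z of lid in the frame of tank between 0.077 and 0.101 m), for 0.1 s.
2. the lid is lifted straight up: still upright and over the pins (within 30 mm), at least 20 mm above its seat (angle between lid's own z axis and vertical between 1.25 and 1.89 rad and x of lid in the frame of tank between 0.048 and 0.108 m and y of lid in the frame of tank between -0.03 and 0.03 m and z of lid in the frame of tank above 0.109 m), for 0.05 s.
At the end, for the whole second after the job is handed in: The wide tank's lid rests in the rack, handle up, hinge edge on the slot floor (within 10 mm), within 25 degrees of vertical, its hinge edge within 25 mm of the slot's middle plane and 35 mm of the rack's middle, lined up with the slot within 17 degrees; small tank shut (x of lid in the frame of rack between -0.025 and 0.025 m and y of lid in the frame of rack between -0.035 and 0.035 m and z of lid in the frame of rack between 0.012 and 0.034 m and angle between lid's own z axis and vertical between 1.13 and 2.01 rad and angle between lid's own x axis and vertical above 2.69 rad and angle between the y axis of lid and the y axis of rack, either way round below 0.3 rad and linear speed of lid below 0.03 m/s and angular speed of lid below 0.5 rad/s and value of joint small_lid below 0.1 rad); the robot touches nothing.
It fails at once if the small tank's lid is opened (more than 0.3 rad) (value of joint small_lid above 0.3 rad).
It also fails if it takes over 64 s, if anything falls off the work surface, if the arm or the gripper's body presses on something with over 40 N, if the wrist force passes 120 N, or if a joint passes its speed limit or range.

### The arm

A 7-joint arm with a two-finger parallel gripper is mounted at the origin on the work surface. World frame = base frame: x ahead of the robot, y to its left, z up, the work surface at z = 0. Lengths are in m, angles in rad, forces in N, time in s.
With the tool pointing down it reaches from about 0.425 to 1.025 m from the base axis. Payload 9.4 kg.
Tool frame: the origin (TCP) lies on the centre line of the jaws, within the pads' length; the fingertips stand 22 mm ahead of it and the grasp point (between the pads) lies 3 mm ahead of it (env.tip_reach is the distance from the TCP to the fingertips, in m); z points along the fingers, y is the direction in which the jaws open and shut (so a half turn about z gives the same grasp; the last joint's range is limited). The gripper opens to 85 mm and grips with 20 to 120 N. Pads are 22 mm wide; open, the fingers measure 114 mm over their backs; the gripper's body (76 mm by 85 mm) begins 54 mm behind the grasp point. The pads swing forward as they close: fully open they stand 13 mm farther back than shut.
Start: joints at [1.141, 0.599, -0.003, 1.599, 0.002, 0.943, -0.08], TCP at [0.25, -0.68, 0.253] pointing down, gripper open.
Joint ranges: [-2.57, 2.57], [-0.35, 1.97], [-1.29, 1.29], [0.11, 2.56], [-1.05, 4.19], [0.11, 1.86], [-2.63, 2.63]. Speed limits (rad/s): [2.22, 2.22, 3.01, 3.01, 3.14, 3.14, 3.14].

### API

Orientations are given as a unit quaternion [w, x, y, z].
In Python, from bench import env, grab_frame, calibration gives the robot as it stands.
- The arm moves only by the tool jog_arm, never from a script. Its argument "rows" is a list of rows, each a list of 3 entries, a list of its own where there are three numbers: the turn, a rotation vector about the tool's x, y, z in rad, then the shift along the tool's x, y, z in m, then the finger opening in m, from 0 to 0.0854. A call has 1 to 8 rows; each row is the pose to reach, as a shift and turn from the pose measured when the call began, along the tool's axes at that moment; what a row does not reach only later rows make up. A row lasts 1/12 s, in which the tool goes at most 41.7 mm and 7.16 degrees, less where a joint would pass 70% of its speed; a pose out of reach is approached as far as the arm can. A call with a gripper value outside its range is refused whole. The fingers move at their own pace and stop on an object; the grip force is fixed at half the most. Time passes only in rows, so rows that repeat a pose let the fingers close. It gives the time, the measured TCP pose, the force and the opening at its end, in the units of the state.
- env.get_obs(): the state, without advancing time (a new reading comes with each control period).
- grab_frame(name): name is "scene" or "top" or "wrist"; returns (picture, depth): 420x560x3 uint8, red, green, blue; 420x560 float32, m along the optical axis (not along the pixel's ray), 0 where there is no reading.
- calibration(name): a dict with "mtx" (3x3 intrinsics, pixels), "pose" (4x4, takes a point from camera to world coordinates). Camera axes: x right, y down, z forward; pixel columns grow to the right and rows downward; lengths in m; the calibration is good to about 2 mm. A picture is of the moment at which its call begins: read the wrist's pose just before it. calibration takes no time and is no camera call; for the wrist camera it gives the pose at the moment of the call.
- env.close_job(): hands the job in, once; it reports no verdict.
The state is a dict: "time_s": time; "q": joint angles; "qvel": joint speeds; "effort": joint torques, N m; "tcp_pos": TCP position; "tool_rot": TCP orientation; "force": force on the tool from outside, world axes, zero at the start; "wrist_torque": the same for the moment, N m; "grip_width": finger opening in m.
Only numpy, scipy, OpenCV 4.12 (cv2) and the standard library are available. Lean on these libraries where they do the work, as an engineer would, in place of code of your own. Each camera call takes 0.05 s, during which the arm holds its last target.

## Working session

There is one attempt and no reset: what is moved stays moved. The work goes in short steps, Python scripts to look and compute and a tool call to move; the robot and the scene stay as the last step left them, time stands still between calls to the robot, and variables do not carry over. Pictures are saved under pics/ and viewed, and the job is handed in when it is done.

Besides the shell and the picture viewer there is one more tool, called after "Emit:" as name([rows], argument=value, ...), one row to a line, values as JSON. jog_arm: Moves the arm, as the interface text tells. Its arguments: {"type":"object","properties":{"rows":{"type":"array"}},"required":["rows"]}

```bash
mkdir -p pics; ls; python3 - <<'E'
from bench import env, grab_frame, calibration
import cv2,numpy as np
print(env.get_obs())
for n in ("scene","top"):
    im,d=grab_frame(n); cv2.imwrite(f"pics/{n}0.png",im[:,:,::-1]); np.savez(f"{n}0.npz",im=im,d=d,**calibration(n)); print(calibration(n))
E
```

```text
pics
{'time_s': 0.0, 'q': array([ 1.14130138,  0.60013303, -0.00252111,  1.60015709,  0.00180207,
        0.94287825, -0.07980347]), 'qvel': array([-2.66574059e-05, -1.04759929e-03, -1.33625176e-03, -2.69997907e-04,
        8.82498332e-05,  8.17015756e-04, -1.01501182e-03]), 'effort': array([-2.72756979e-04, -7.76450443e+01,  1.56455107e+00, -2.58000398e+01,
        1.22515991e-02,  9.10030212e-03,  2.97247436e-05]), 'tcp_pos': array([ 0.25032262, -0.67993872,  0.25240181]), 'tool_rot': array([-7.56903223e-04,  9.84478625e-01,  1.75502757e-01, -2.15277058e-04]), 'force': array([-0.14769187,  0.85264556,  0.24369881]), 'wrist_torque': array([ 0.00856259, -0.0150834 , -0.0126314 ]), 'grip_width': 0.08526399432651773}
{'mtx': array([[520.6352972 ,   0.        , 278.54285747],
       [  0.        , 520.6352972 , 214.13980959],
       [  0.        ,   0.        ,   1.        ]]), 'pose': array([[-0.27951231,  0.80518298, -0.52302317,  1.08760696],
       [ 0.96011748,  0.23049384, -0.15826247,  0.21917187],
       [-0.00687663, -0.54639999, -0.83749612,  1.19034274],
       [ 0.        ,  0.        ,  0.        ,  1.        ]])}
{'mtx': array([[538.92389823,   0.        , 281.41191226],
       [  0.        , 538.92389823, 219.42983172],
       [  0.        ,   0.        ,   1.        ]]), 'pose': array([[-0.00538825, -0.99604969,  0.08863401,  0.31178063],
       [-0.99991399,  0.0043068 , -0.01238802,  0.01636709],
       [ 0.01195736, -0.08869313, -0.99598722,  1.54556291],
       [ 0.        ,  0.        ,  0.        ,  1.        ]])}
```

View pics/scene0.png

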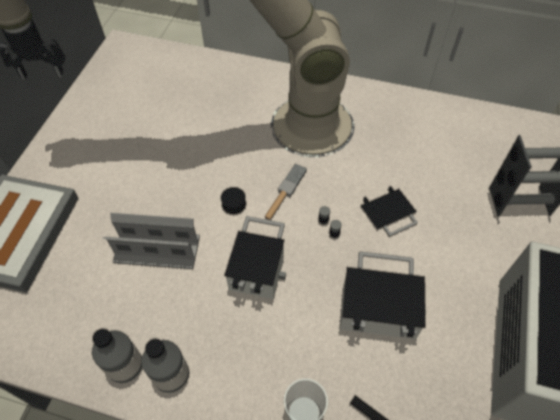

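View pics/top0.png

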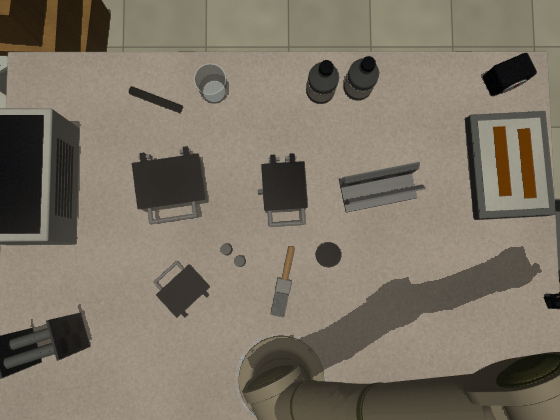

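Top view: wide lid at (168,182) with its handle at (175,213). Look-alikes are the small tank's lid (285,185) and the loose small lid on the table (182,290). The rack is at (382,188). By the description, the widest one, at (168,182), is the right one. I'll check it in crops.

```bash
python3 - <<'E'
import cv2,numpy as np
t=np.load("top0.npz")["im"][:,:,::-1]; s=np.load("scene0.npz")["im"][:,:,::-1]
def crop(im,x,y,w,h,k): return cv2.resize(im[y:y+h,x:x+w],None,fx=k,fy=k,interpolation=cv2.INTER_CUBIC)
a=crop(t,120,140,100,90,4);b=crop(t,330,145,100,90,4)
c=crop(s,335,240,100,90,4);d=crop(s,100,195,100,90,4)
im=np.vstack([np.hstack([a,b]),np.hstack([c,d])]); cv2.imwrite("pics/crop0.png",cv2.resize(im,(660,594)))
E
```

```text
(no output)
```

View pics/crop0.png

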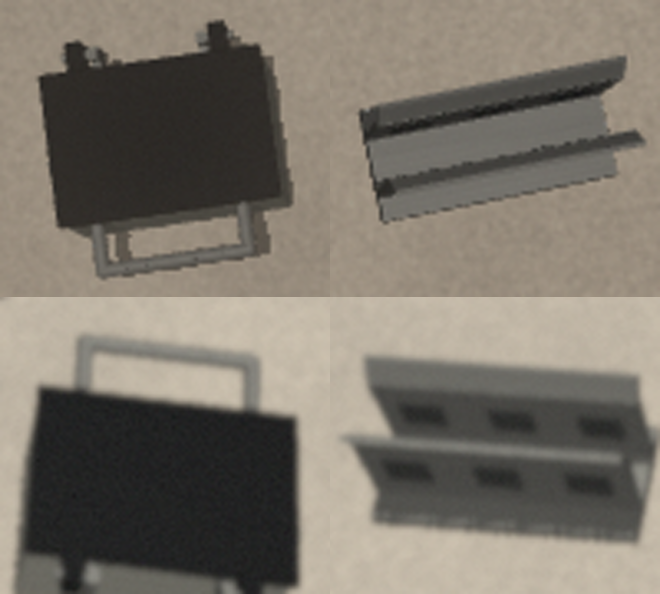

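The crop confirms it: a wide black lid with a bar handle and two forks on the pins. Next I'll measure the lid from its corners in both views, and the rack from plate edges and depth.

```bash
cat > h.py <<'E'
import numpy as np,cv2
def ray(c,uv):
    K,P=c["mtx"],c["pose"]; d=P[:3,:3]@np.linalg.inv(K)@np.array([uv[0],uv[1],1.]); return P[:3,3],d
def plane(c,uv,z):
    o,d=ray(c,uv); return o+d*(z-o[2])/d[2]
def tri(c1,u1,c2,u2):
    o1,d1=ray(c1,u1);o2,d2=ray(c2,u2); s=np.linalg.lstsq(np.c_[d1,-d2],o2-o1,rcond=None)[0]
    a,b=o1+s[0]*d1,o2+s[1]*d2; return (a+b)/2,np.linalg.norm(a-b)
def cloud(c,d,step=1):
    v,u=np.mgrid[0:d.shape[0]:step,0:d.shape[1]:step]; z=d[::step,::step]
    X=np.stack([(u-c["mtx"][0,2])/c["mtx"][0,0]*z,(v-c["mtx"][1,2])/c["mtx"][1,1]*z,z],-1)
    return X@c["pose"][:3,:3].T+c["pose"][:3,3]
E
python3 - <<'E'
from h import *
np.set_printoptions(precision=4,suppress=True)
T=np.load("top0.npz");S=np.load("scene0.npz")
def quad(im,box,thr):
    x,y,w,h=box; g=im[y:y+h,x:x+w].max(2)
    m=cv2.morphologyEx((g<thr).astype(np.uint8),cv2.MORPH_OPEN,np.ones((15,15)))
    cs=max(cv2.findContours(m,0,1)[0],key=cv2.contourArea)
    hull=cv2.convexHull(cs); 
    for e in np.arange(2,20,.5):
        q=cv2.approxPolyDP(hull,e,True)
        if len(q)==4: break
    # refine: line fits to edges
    return q[:,0]+[x,y],cv2.contourArea(cs)
im=T["im"];print(im[182,168],im[213,175],im[160,120])
qt,_=quad(T["im"],(120,140,100,90),70); qs,_=quad(S["im"],(335,240,100,100),70)
print(qt.tolist(),qs.tolist())
ct=cloud(T,T["d"]);cs=cloud(S,S["d"])
for q in qt: print(plane(T,q,0.093))
for q in qs: print("s",plane(S,q,0.093))
# depth sanity: lid panel centre
print(ct[182,168],cs[297,385],ct[300,100])
# handle bar
for n,c,cl,(x0,x1,y0,y1) in (("T",T,ct,(140,205,195,228)),("S",S,cs,(350,420,248,280))):
    im=c["im"].astype(int); g=cl[y0:y1,x0:x1]; 
    k=(g[...,2]>.065)&(im[y0:y1,x0:x1].max(2)>75)
    P=g[k]; print(n,k.sum(),P.mean(0),P.min(0),P.max(0))
# rack
for n,cl,(x0,x1,y0,y1) in (("T",ct,(330,432,150,222)),("S",cs,(98,205,205,275))):
    P=cl[y0:y1,x0:x1].reshape(-1,3); 
    print(n,np.histogram(P[:,2],bins=np.arange(-.01,.13,.01))[0])
    for lo,hi in((.006,.02),(.095,.12)):
        p=P[(P[:,2]>lo)&(P[:,2]<hi)]; r=cv2.minAreaRect(p[:,:2].astype(np.float32)*1000); print(lo,len(p),p.mean(0),r)
E
```

```text
[45 40 35] [150 139 123] [150 137 123]
[[198, 154], [204, 199], [138, 207], [134, 163]] [[347, 269], [423, 277], [424, 326], [343, 317]]
[0.6214 0.2251 0.093 ]
[0.4975 0.2078 0.093 ]
[0.4765 0.3858 0.093 ]
[0.597  0.3988 0.093 ]
s [0.5059 0.2097 0.093 ]
s [0.4775 0.384  0.093 ]
s [0.5966 0.4021 0.093 ]
s [0.6254 0.2263 0.093 ]
[0.5435 0.3047 0.0986] [0.5514 0.3078 0.092 ] [0.2227 0.5111 0.0024]
T 326 [0.4488 0.2852 0.1299] [0.3118 0.0164 0.0657] [0.4928 0.3844 1.5456]
S 454 [0.4698 0.2918 0.1122] [0.4315 0.2154 0.0831] [1.0876 0.3748 1.1903]
T [2257 2750 1091   42   23   37   41   39   41   82  341  468   85    0]
0.006 1613 [ 0.5302 -0.2806  0.0117] ((546.2977905273438, -289.4599609375), (291.9247741699219, 207.46609497070312), 89.89774322509766)
0.095 737 [ 0.5404 -0.2793  0.1039] ((538.7832641601562, -280.51007080078125), (77.38809204101562, 211.3730010986328), 11.27299976348877)
S [1755 1748  802  306  275  316  320  343  337  320  370  537   36    0]
0.006 1062 [ 0.5605 -0.2689  0.0122] ((512.86328125, -311.2937316894531), (208.21957397460938, 284.84698486328125), 15.782835960388184)
0.095 751 [ 0.5255 -0.2817  0.1037] ((537.2313232421875, -280.8731689453125), (82.35967254638672, 211.25662231445312), 10.915496826171875)
```

Emit:
jog_arm([
  [[0,0,-1.36],[0.41,-0.275,-0.15],0.04],
  [[0,0,-1.36],[0.41,-0.275,-0.15],0.04],
  [[0,0,-1.36],[0.41,-0.275,-0.15],0.04],
  [[0,0,-1.36],[0.41,-0.275,-0.15],0.04],
  [[0,0,-1.36],[0.41,-0.275,-0.15],0.04],
  [[0,0,-1.36],[0.41,-0.275,-0.15],0.04],
  [[0,0,-1.36],[0.41,-0.275,-0.15],0.04],
  [[0,0,-1.36],[0.41,-0.275,-0.15],0.04],
])

```text
time_s: 0.77
tcp_pos: [0.4382, -0.4201, 0.3503]
tool_rot: [-0.001, 0.778, 0.628, 0.0]
force: [0.4, -0.4, -1.1]
grip_width: 0.0401
```

```bash
cat > go.py <<'E'
import sys,numpy as np
from bench import env
from scipy.spatial.transform import Rotation as R
o=env.get_obs();p=o["tcp_pos"];q=o["tool_rot"];r=R.from_quat([q[1],q[2],q[3],q[0]])
def rows(t,yaw,tilt=0):
    # tool z down, tool y at heading yaw (deg)
    a=np.radians(yaw);y=np.array([np.cos(a),np.sin(a),0]);z=np.array([0,0,-1.]);x=np.cross(y,z)
    T=R.from_matrix(np.c_[x,y,z]); 
    if tilt: T=R.from_rotvec(np.radians(tilt)*x)*T
    return (r.inv()*T).as_rotvec().round(3).tolist(), r.inv().apply(np.array(t)-p).round(4).tolist()
if __name__=="__main__":
    print("p",p.round(4),"q",o["q"].round(2),"t",o["time_s"],"F",o["force"].round(1))
    v=[float(a) for a in sys.argv[1:]]
    for i in range(0,len(v),4): print(rows(v[i:i+3],v[i+3]))
E
python3 go.py 0.54 -0.28 0.4 10
```

```text
p [ 0.4382 -0.4201  0.3503] q [ 0.9   0.38 -0.31  1.75  0.13  1.03  0.32] t 0.7667 F [ 0.4 -0.4 -1.1]
([-0.001, -0.001, -0.386], [0.1584, 0.07, -0.0496])
```

Emit:
jog_arm([
  [[0,0,-0.386],[0.158,0.07,-0.05],0.04],
  [[0,0,-0.386],[0.158,0.07,-0.05],0.04],
  [[0,0,-0.386],[0.158,0.07,-0.05],0.04],
  [[0,0,-0.386],[0.158,0.07,-0.05],0.04],
  [[0,0,-0.386],[0.158,0.07,-0.05],0.04],
  [[0,0,-0.386],[0.158,0.07,-0.05],0.04],
])

```text
time_s: 1.27
tcp_pos: [0.5428, -0.2758, 0.4016]
tool_rot: [0.0, 0.64, 0.768, 0.001]
force: [0.1, 0.1, 0.3]
grip_width: 0.0398
```

```bash
cat > wr.py <<'E'
import sys,cv2,numpy as np
from bench import grab_frame,calibration
c=calibration("wrist"); im,d=grab_frame("wrist"); n=sys.argv[1]
cv2.imwrite(f"pics/{n}.png",im[:,:,::-1]); np.savez(n+".npz",im=im,d=d,**c); print(c["pose"].round(3).tolist())
E
python3 wr.py w1; python3 go.py 0.43 0.26 0.35 8.3
```

```text
[[0.984, 0.169, 0.059, 0.527], [0.179, -0.932, -0.314, -0.195], [0.002, 0.32, -0.948, 0.521], [0.0, 0.0, 0.0, 1.0]]
p [ 0.541  -0.2786  0.4006] q [ 0.7   0.36 -0.45  1.67  0.17  1.15  0.39] t 1.3167 F [-0.3 -1.4 -0.7]
([0.0, -0.001, 0.033], [0.5497, -0.0142, 0.0513])
```

View pics/w1.png

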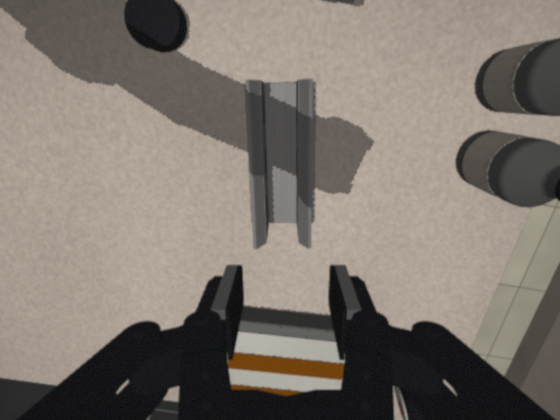

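The wrist view shows the whole rack. The slot floor runs from (285,82) to (285,222), between flared tops at columns 246 to 314.

```bash
python3 - <<'E'
from h import *
np.set_printoptions(precision=4,suppress=True)
W=np.load("w1.npz");T=np.load("top0.npz");S=np.load("scene0.npz")
c=cloud(W,W["d"]); P=c[70:256,235:330].reshape(-1,3)
print(np.histogram(P[:,2],bins=np.arange(-.01,.13,.01))[0])
hi=P[P[:,2]>.1]; print("top",len(hi),hi[:,2].max(),cv2.minAreaRect(hi[:,:2].astype(np.float32)*1000))
fl=c[95:210,272:293].reshape(-1,3);fl=fl[(fl[:,2]>.005)&(fl[:,2]<.02)];print("floor",len(fl),np.median(fl,0),cv2.minAreaRect(fl[:,:2].astype(np.float32)*1000))
# slot inner limits along rows: in frame yaw 10.5
for yaw in (10,10.5,11):
    a=np.radians(yaw);A=(hi[:,:2]-[.538,-.281])@np.array([[np.cos(a),-np.sin(a)],[np.sin(a),np.cos(a)]])
    k=A[:,0]>0; print(yaw,[np.polyfit(A[m,1],A[m,0],1) for m in (k,~k)],A.min(0),A.max(0))
# tri of flared top corners: wrist vs top view
for uw,ut in (((246,81),(422,186)),((314,81),(417,164)),):
    pass
# ray check
for z,uv in ((.108,(246,81)),(.108,(314,81)),(.108,(254,248)),(.108,(310,246)),(.012,(270,82)),(.012,(298,82)),(.012,(271,222)),(.012,(296,222))): print(z,uv,plane(W,uv,z))
E
```

```text
[7037 1773 3348   45   87   85  126  199  125  493 1817 2481    0    0]
top 2535 0.5211327751723702 ((536.68798828125, -281.4763488769531), (76.88330078125, 210.48394775390625), 11.133923530578613)
floor 2411 [ 0.5368 -0.2741  0.0105] ((537.3557739257812, -278.6863708496094), (31.4121036529541, 169.72122192382812), 10.318504333496094)
10 [array([-0.0413,  0.0317]), array([-0.0197, -0.0352])] [-0.0416 -0.1052] [0.0382 0.1056]
10.5 [array([-0.0326,  0.0316]), array([-0.0109, -0.0352])] [-0.0408 -0.1051] [0.0376 0.1054]
11 [array([-0.024 ,  0.0316]), array([-0.0022, -0.0352])] [-0.04   -0.1054] [0.0372 0.1051]
0.108 (246, 81) [ 0.4809 -0.1876  0.108 ]
0.108 (314, 81) [ 0.5563 -0.1738  0.108 ]
0.108 (254, 248) [ 0.5208 -0.3897  0.108 ]
0.108 (310, 246) [ 0.5928 -0.3737  0.108 ]
0.012 (270, 82) [ 0.5033 -0.1812  0.012 ]
0.012 (298, 82) [ 0.5416 -0.1743  0.012 ]
0.012 (271, 222) [ 0.5391 -0.3857  0.012 ]
0.012 (296, 222) [ 0.578  -0.3786  0.012 ]
```

Emit:
jog_arm([
  [[0,0,0.033],[0.55,-0.014,0.05],0.04],
  [[0,0,0.033],[0.55,-0.014,0.05],0.04],
  [[0,0,0.033],[0.55,-0.014,0.05],0.04],
  [[0,0,0.033],[0.55,-0.014,0.05],0.04],
  [[0,0,0.033],[0.55,-0.014,0.05],0.04],
  [[0,0,0.033],[0.55,-0.014,0.05],0.04],
  [[0,0,0.033],[0.55,-0.014,0.05],0.04],
  [[0,0,0.033],[0.55,-0.014,0.05],0.04],
])

```text
time_s: 1.98
tcp_pos: [0.4729, 0.0444, 0.3702]
tool_rot: [-0.0, 0.656, 0.755, -0.0]
force: [0.3, 0.3, 0.0]
grip_width: 0.0397
```

```bash
python3 wr.py w2; python3 go.py 0.45 0.20 0.33 8.3
```

```text
[[0.99, 0.133, 0.044, 0.46], [0.14, -0.938, -0.318, 0.126], [-0.001, 0.321, -0.947, 0.49], [0.0, 0.0, 0.0, 1.0]]
p [0.4709 0.0529 0.3703] q [ 0.28  0.21 -0.61  1.98  0.14  1.   -0.24] t 2.0333 F [-3.   7.7  0.5]
([-0.0, -0.004, 0.004], [0.1484, 0.0013, 0.0408])
```

View pics/w2.png

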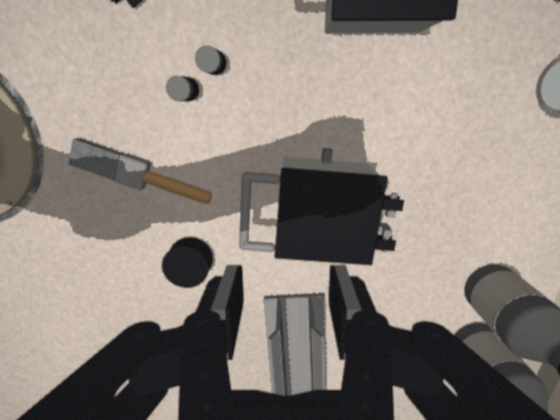

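This shows the small tank (lid at (330,215), handle at (245,212)), which I'm leaving alone. The camera looks towards -y, so I'll go on over the wide lid.

```bash
python3 go.py 0.50 0.34 0.38 8.3
```

```text
p [0.4709 0.0529 0.3703] q [ 0.28  0.21 -0.61  1.98  0.14  1.   -0.24] t 2.0333 F [-3.   7.7  0.5]
([-0.0, -0.004, 0.004], [0.2796, 0.0715, -0.0087])
```

Emit:
jog_arm([
  [[0,0,0],[0.28,0.07,-0.01],0.04],
  [[0,0,0],[0.28,0.07,-0.01],0.04],
  [[0,0,0],[0.28,0.07,-0.01],0.04],
  [[0,0,0],[0.28,0.07,-0.01],0.04],
  [[0,0,0],[0.28,0.07,-0.01],0.04],
  [[0,0,0],[0.28,0.07,-0.01],0.04],
  [[0,0,0],[0.28,0.07,-0.01],0.04],
  [[0,0,0],[0.28,0.07,-0.01],0.04],
])

```text
time_s: 2.7
tcp_pos: [0.4981, 0.3458, 0.3806]
tool_rot: [-0.003, 0.651, 0.759, 0.002]
force: [0.1, -0.8, 0.2]
grip_width: 0.0398
```

```bash
python3 wr.py w3; python3 go.py 0.447 0.29 0.2 8.3
```

```text
[[0.988, 0.145, 0.047, 0.485], [0.152, -0.938, -0.311, 0.427], [-0.001, 0.314, -0.949, 0.501], [0.0, 0.0, 0.0, 1.0]]
p [0.4984 0.3434 0.3803] q [-0.23  0.4  -0.66  1.7   0.26  1.13 -0.82] t 2.75 F [-0.3  0.   0.3]
([-0.002, -0.006, 0.008], [-0.0459, -0.0585, 0.1801])
```

View pics/w3.png

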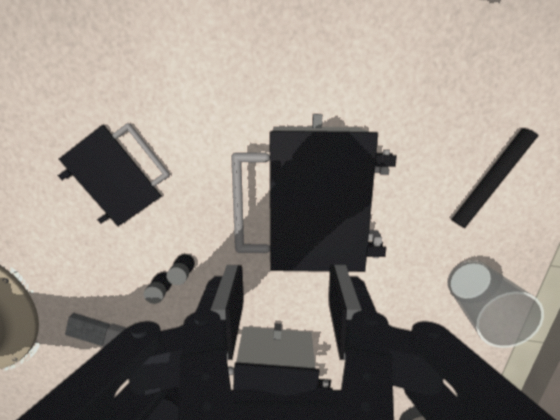

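```bash
python3 - <<'E'
from h import *
np.set_printoptions(precision=4,suppress=True)
W=np.load("w3.npz");T=np.load("top0.npz");S=np.load("scene0.npz")
for n,w,t,s in (("H+y",(237,156),(150.3,221.5),(412,260)),("H-y",(241,248),(196.2,215),(361,254.5)),
 ("F-y",(271,270),(204,199),(347,269)),("F+y",(271,131),(138,207),(423,277)),("B+y",(378,131),(134,163),(424,326)),("B-y",(366,271),(198,154),(343,317))):
    print(n,tri(W,w,T,t),tri(W,w,S,s),tri(S,s,T,t),plane(W,w,.089 if n[0]=="H" else .093))
c=cloud(W,W["d"])
# handle bar points from depth
g=c[150:255,225:252].reshape(-1,3);g=g[(g[:,2]>.07)&(g[:,2]<.12)];print(len(g),g.mean(0),np.median(g,0),cv2.minAreaRect(g[:,:2].astype(np.float32)*1000))
g=c[120:285,255:392].reshape(-1,3);g=g[(g[:,2]>.085)&(g[:,2]<.105)];print(len(g),g.mean(0),cv2.minAreaRect(g[:,:2].astype(np.float32)*1000))
g=c[135:265,275:360].reshape(-1,3);print("panel z",np.median(g,0))
g=c[160:245,260:264].reshape(-1,3);print("tbl",np.median(c[40:90,200:350].reshape(-1,3),0))
E
```

```text
H+y (array([0.437 , 0.3522, 0.0921]), np.float64(3.758626919015321e-05)) (array([0.4372, 0.3526, 0.0895]), np.float64(0.0018959323083997017)) (array([0.4373, 0.3533, 0.0885]), np.float64(0.0004096295024642202)) [0.4367 0.3517 0.089 ]
H-y (array([0.4548, 0.23  , 0.0838]), np.float64(0.000423008876545373)) (array([0.4555, 0.2332, 0.0888]), np.float64(0.0018370608274347353)) (array([0.4545, 0.2318, 0.0847]), np.float64(0.004094134358719031)) [0.4549 0.2325 0.089 ]
F-y (array([0.498 , 0.208 , 0.0916]), np.float64(0.00044913745723469754)) (array([0.5001, 0.2077, 0.0865]), np.float64(0.00566543721991924)) (array([0.4992, 0.2096, 0.0802]), np.float64(6.169556497750254e-05)) [0.4981 0.2087 0.093 ]
F+y (array([0.4748, 0.3866, 0.0926]), np.float64(0.0037709543571547584)) (array([0.4725, 0.3859, 0.0835]), np.float64(0.0011621262074652072)) (array([0.4767, 0.3851, 0.092 ]), np.float64(0.0019216517946982056)) [0.473  0.3874 0.093 ]
B+y (array([0.6019, 0.4051, 0.0696]), np.float64(0.000575401247645802)) (array([0.596 , 0.4044, 0.0904]), np.float64(0.0038121608103480606)) (array([0.5969, 0.4005, 0.0928]), np.float64(0.003201295690097459)) [0.5958 0.4063 0.093 ]
B-y (array([0.6227, 0.2256, 0.0911]), np.float64(0.0017858578358373263)) (array([0.6241, 0.2259, 0.0905]), np.float64(0.0010741732367534691)) (array([0.6228, 0.2262, 0.0865]), np.float64(0.00029883326599592286)) [0.623  0.2266 0.093 ]
1141 [0.4453 0.2972 0.0922] [0.4447 0.2994 0.0925] ((448.8460693359375, 292.5873718261719), (24.833402633666992, 131.2810516357422), 6.876764297485352)
15135 [0.5469 0.3136 0.0916] ((548.271240234375, 306.33428955078125), (168.87063598632812, 184.01568603515625), 8.128194808959961)
panel z [0.5408 0.3139 0.0915]
tbl [ 0.4631  0.4658 -0.0014]
```

Views agree: bar centre at about (0.446, 0.292, 0.089), hinge at (0.624, 0.317), yaw 8.2°. The bar is 0.104 m from the panel centre, as it should be. I'll go above the bar.

```bash
python3 go.py 0.446 0.2925 0.15 8.2
```

```text
p [0.4984 0.3434 0.3803] q [-0.23  0.4  -0.66  1.7   0.26  1.13 -0.82] t 2.75 F [-0.3  0.   0.3]
([-0.002, -0.006, 0.01], [-0.0436, -0.0591, 0.2302])
```

Emit:
jog_arm([
  [[0,-0.006,0.01],[-0.0436,-0.0591,0.1],0.034],
  [[0,-0.006,0.01],[-0.0436,-0.0591,0.1],0.034],
  [[0,-0.006,0.01],[-0.0436,-0.0591,0.23],0.034],
  [[0,-0.006,0.01],[-0.0436,-0.0591,0.23],0.034],
  [[0,-0.006,0.01],[-0.0436,-0.0591,0.23],0.034],
  [[0,-0.006,0.01],[-0.0436,-0.0591,0.23],0.034],
  [[0,-0.006,0.01],[-0.0436,-0.0591,0.23],0.034],
  [[0,-0.006,0.01],[-0.0436,-0.0591,0.23],0.034],
])

```text
time_s: 3.42
tcp_pos: [0.4459, 0.2899, 0.1491]
tool_rot: [-0.0, 0.656, 0.755, -0.003]
force: [-0.1, 0.8, 0.1]
grip_width: 0.0337
```

```bash
python3 wr.py w4; python3 go.py 0.446 0.2925 0.092 8.2
```

```text
[[0.99, 0.134, 0.04, 0.434], [0.14, -0.936, -0.322, 0.372], [-0.006, 0.325, -0.946, 0.268], [0.0, 0.0, 0.0, 1.0]]
p [0.4469 0.2915 0.1509] q [-0.32  0.57 -0.52  2.1   0.5   0.6  -1.05] t 3.4667 F [ 0.9  0.3 -0.3]
([-0.002, 0.001, -0.002], [0.0012, -0.0006, 0.0589])
```

View pics/w4.png

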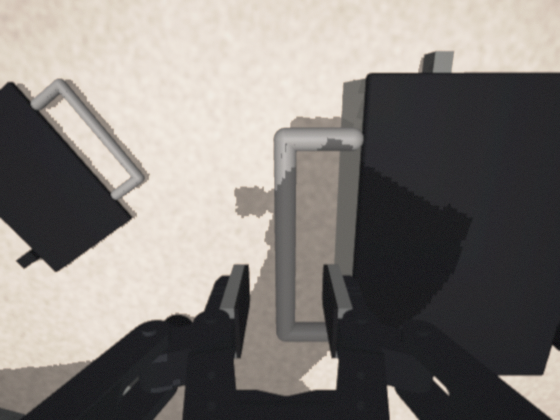

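The bar (column 285) sits midway between the fingers (240 and 335), and the right finger clears the lid edge (column 360). Descend and grip.

Emit:
jog_arm([
  [[0,0,0],[0.001,-0.001,0.03],0.034],
  [[0,0,0],[0.001,-0.001,0.059],0.034],
  [[0,0,0],[0.001,-0.001,0.059],0.034],
  [[0,0,0],[0.001,-0.001,0.059],0.034],
  [[0,0,0],[0.001,-0.001,0.059],0.0],
  [[0,0,0],[0.001,-0.001,0.059],0.0],
  [[0,0,0],[0.001,-0.001,0.059],0.0],
  [[0,0,0],[0.001,-0.001,0.059],0.0],
])

```text
time_s: 4.13
tcp_pos: [0.4466, 0.2929, 0.0938]
tool_rot: [0.0, 0.656, 0.755, 0.0]
force: [0.5, -0.6, 6.3]
grip_width: 0.01
```

```bash
python3 wr.py w5; python3 go.py 0.446 0.2925 0.092 8.2; python3 - <<'E'
from h import *
W=np.load("w4.npz")
print(plane(W,(285,140),.089),plane(W,(287,332),.089))
E
```

```text
[[0.99, 0.133, 0.046, 0.434], [0.14, -0.938, -0.318, 0.375], [0.001, 0.321, -0.947, 0.213], [0.0, 0.0, 0.0, 1.0]]
p [0.4466 0.2929 0.0938] q [-0.39  0.65 -0.43  2.14  0.6   0.47 -1.14] t 4.1833 F [-1.1 -1.   7.2]
([0.001, -0.0, -0.002], [-0.0003, -0.0006, 0.0018])
[0.43570529 0.34963868 0.089     ] [0.45356652 0.23189649 0.089     ]
```

View pics/w5.png

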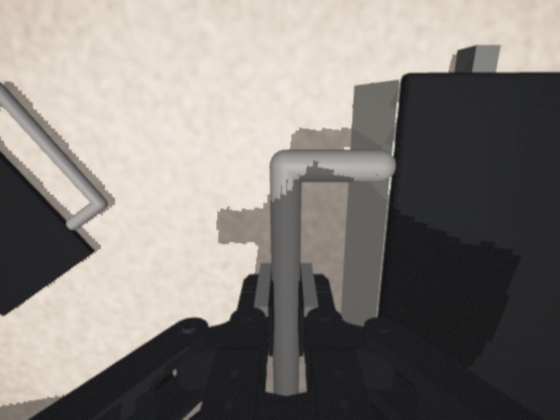

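Gripped: width 10 mm on the bar. I'll swing along an arc of 180 mm radius, tool kept vertical.

Emit:
jog_arm([
  [[0,0,0],[0,0,-0.0094],0.0],
  [[0,0,0],[0,0.001,-0.0188],0.0],
  [[0,0,0],[0,0.0022,-0.028],0.0],
  [[0,0,0],[0,0.0039,-0.0374],0.0],
  [[0,0,0],[0,0.006,-0.0466],0.0],
  [[0,0,0],[0,0.0088,-0.0556],0.0],
  [[0,0,0],[0,0.012,-0.0645],0.0],
  [[0,0,0],[0,0.0156,-0.0732],0.0],
])

```text
time_s: 4.85
tcp_pos: [0.4616, 0.2948, 0.1678]
tool_rot: [0.0, 0.655, 0.755, -0.0]
force: [-3.0, -1.3, -1.6]
grip_width: 0.0094
```

```bash
cat > arc.py <<'E'
import sys,numpy as np
from go import rows,o,p
r=.181
print("p",p.round(4),"F",o["force"].round(1),"w",round(o["grip_width"],4),"t",o["time_s"])
hx,hy,hz=.6248,.3182,.0938
print("theta now",np.degrees(np.arctan2(p[2]-hz,np.hypot(p[0]-hx,p[1]-hy))),"r",np.linalg.norm(p-[hx,hy,hz]))
for th in sys.argv[1:]:
    a=np.radians(float(th)); t=[hx-r*np.cos(a)*.9898,hy-r*np.cos(a)*.1426,hz+r*np.sin(a)]; print(th,rows(t,8.2))
E
python3 arc.py 28 32 36 40 44 48 52 56
```

```text
p [0.4616 0.2948 0.1678] F [-3.  -1.3 -1.6] w 0.0094 t 4.85
theta now 24.188907537033128 r 0.1806999417260856
28 ([-0.0, 0.001, -0.002], [-0.0001, 0.005, -0.0109])
32 ([-0.0, 0.001, -0.002], [-0.0001, 0.0113, -0.0219])
36 ([-0.0, 0.001, -0.002], [-0.0001, 0.0184, -0.0324])
40 ([-0.0, 0.001, -0.002], [-0.0001, 0.0262, -0.0423])
44 ([-0.0, 0.001, -0.002], [-0.0001, 0.0346, -0.0517])
48 ([-0.0, 0.001, -0.002], [-0.0, 0.0437, -0.0605])
52 ([-0.0, 0.001, -0.002], [-0.0, 0.0534, -0.0686])
56 ([-0.0, 0.001, -0.002], [-0.0, 0.0636, -0.076])
```

```bash
cat > sc.py <<'E'
import sys,cv2,numpy as np
from bench import grab_frame,calibration
n=sys.argv[1];a,_=grab_frame("scene");b,_=grab_frame("wrist")
x,y,w,h=[int(v) for v in sys.argv[2:6]]
cv2.imwrite(f"pics/{n}.png",np.hstack([cv2.resize(a[y:y+h,x:x+w],(400,400*h//w)),cv2.resize(b,(560*400*h//w//420,400*h//w))])[:,:,::-1])
E
python3 sc.py s6 300 180 200 170
```

```text
(no output)
```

View pics/s6.png

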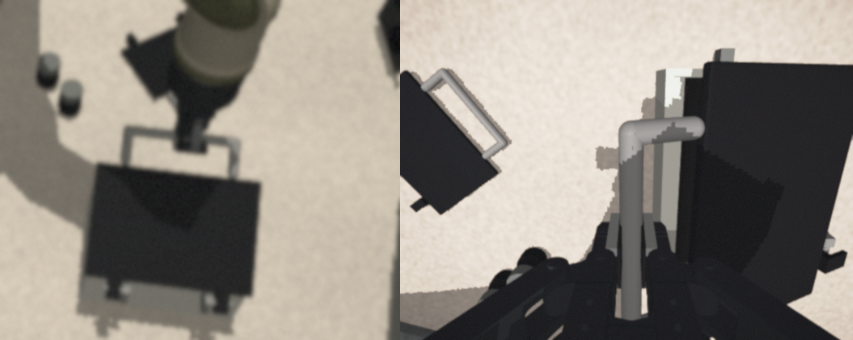

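The bar is held mid-handle and the lid is rising with its forks still on the pins. Continuing.

Emit:
jog_arm([
  [[0,0,0],[0,0.005,-0.0109],0.0],
  [[0,0,0],[0,0.0113,-0.0219],0.0],
  [[0,0,0],[0,0.0184,-0.0324],0.0],
  [[0,0,0],[0,0.0262,-0.0423],0.0],
  [[0,0,0],[0,0.0346,-0.0517],0.0],
  [[0,0,0],[0,0.0437,-0.0605],0.0],
  [[0,0,0],[0,0.0534,-0.0686],0.0],
  [[0,0,0],[0,0.0636,-0.076],0.0],
])

```text
time_s: 5.62
tcp_pos: [0.523, 0.3035, 0.2457]
tool_rot: [-0.0, 0.655, 0.755, -0.002]
force: [-9.7, -3.8, 8.7]
grip_width: 0.0095
```

```bash
python3 arc.py 60 65 70 75 79 83 87 90
```

```text
p [0.523  0.3035 0.2457] F [-9.7 -3.8  8.7] w 0.0095 t 5.6167
theta now 55.900257245245385 r 0.18347353371215014
60 ([-0.003, 0.002, -0.002], [0.0, 0.0123, -0.0049])
65 ([-0.003, 0.002, -0.002], [0.0, 0.0263, -0.0122])
70 ([-0.003, 0.002, -0.002], [0.0, 0.0409, -0.0183])
75 ([-0.003, 0.002, -0.002], [0.0001, 0.0559, -0.0231])
79 ([-0.003, 0.002, -0.002], [0.0001, 0.0682, -0.026])
83 ([-0.003, 0.002, -0.002], [0.0001, 0.0807, -0.028])
87 ([-0.003, 0.002, -0.002], [0.0001, 0.0933, -0.0291])
90 ([-0.003, 0.002, -0.002], [0.0001, 0.1028, -0.0294])
```

The force points outward and the measured radius is 183.5 mm, so I'll continue at about 184 mm.

Emit:
jog_arm([
  [[0,0,0],[0,0.0108,-0.0075],0.0],
  [[0,0,0],[0,0.025,-0.015],0.0],
  [[0,0,0],[0,0.04,-0.021],0.0],
  [[0,0,0],[0,0.055,-0.026],0.0],
  [[0,0,0],[0,0.0676,-0.029],0.0],
  [[0,0,0],[0,0.08,-0.031],0.0],
  [[0,0,0],[0,0.093,-0.032],0.0],
  [[0,0,0],[0,0.1028,-0.0325],0.0],
])

```text
time_s: 6.28
tcp_pos: [0.6263, 0.3183, 0.2797]
tool_rot: [-0.0, 0.656, 0.755, -0.001]
force: [-2.5, -1.4, 4.3]
grip_width: 0.0092
```

```bash
python3 arc.py 90; python3 sc.py s7 300 180 200 170; python3 wr.py w7
```

```text
p [0.6263 0.3183 0.2797] F [-2.5 -1.4  4.3] w 0.0092 t 6.2833
theta now 89.54840581565415 r 0.18593144532214517
90 ([-0.001, 0.001, -0.002], [0.0001, -0.0015, 0.0049])
[[0.99, 0.132, 0.044, 0.614], [0.139, -0.937, -0.319, 0.401], [-0.001, 0.322, -0.947, 0.399], [0.0, 0.0, 0.0, 1.0]]
```

View pics/s7.png

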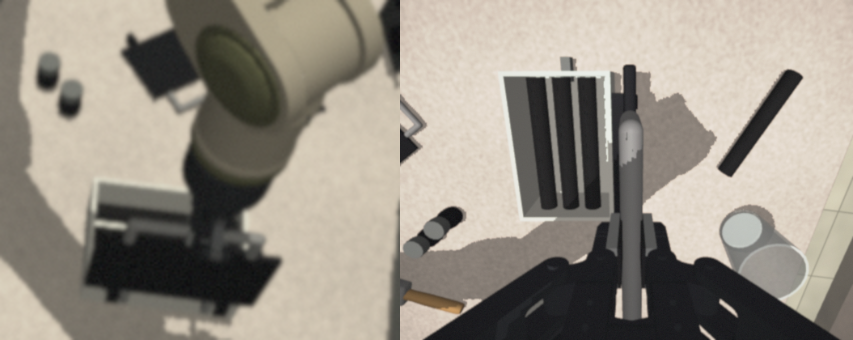

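The lid stands edge-on below the bar and the tank is open. The force is upward on the tool, so the lid is seated on the pins. I'll hold briefly, then lift straight up.

Emit:
jog_arm([
  [[0,0,0],[0,-0.001,0.002],0.0],
  [[0,0,0],[0,-0.001,0.002],0.0],
  [[0,0,0],[0,-0.001,-0.004],0.0],
  [[0,0,0],[0,-0.001,-0.012],0.0],
  [[0,0,0],[0,-0.001,-0.02],0.0],
  [[0,0,0],[0,-0.001,-0.028],0.0],
  [[0,0,0],[0,-0.001,-0.036],0.0],
  [[0,0,0],[0,-0.001,-0.044],0.0],
])

```text
time_s: 7.1
tcp_pos: [0.6256, 0.3184, 0.3249]
tool_rot: [0.0, 0.656, 0.755, -0.0]
force: [-0.4, 0.1, -3.6]
grip_width: 0.0095
```

```bash
python3 arc.py 90; python3 sc.py s8 300 180 200 170; python3 wr.py w8
```

```text
p [0.6256 0.3184 0.3249] F [-0.4  0.1 -3.6] w 0.0095 t 7.1
theta now 89.8081670965342 r 0.23107669360227634
90 ([-0.0, 0.001, -0.003], [-0.0, -0.0008, 0.0501])
[[0.99, 0.132, 0.046, 0.613], [0.14, -0.938, -0.318, 0.401], [0.001, 0.321, -0.947, 0.445], [0.0, 0.0, 0.0, 1.0]]
```

View pics/s8.png

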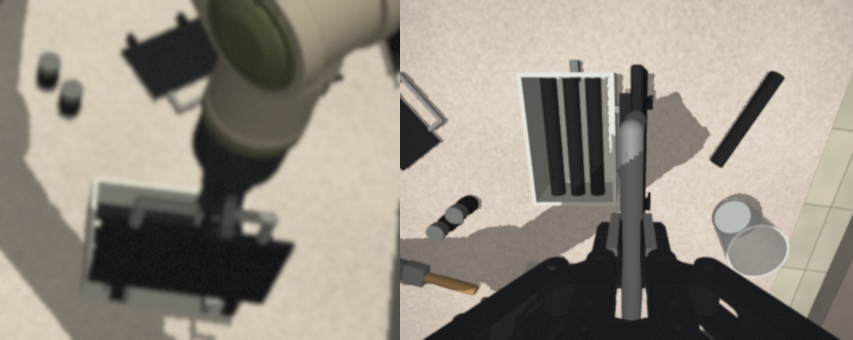

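Lifted: force −3.6 N, about the lid's weight, and the forks are clear of the pins. I'll raise it a little and carry it to the rack.

```bash
python3 go.py 0.6256 0.3184 0.365 8.2 0.596 0.118 0.365 9 0.537 -0.281 0.365 11
```

```text
p [0.6255 0.3185 0.3247] q [-0.18  0.57 -0.61  1.55  0.35  1.13 -0.73] t 7.25 F [ 0.1  0.2 -3.8]
([0.0, 0.0, -0.002], [-0.0002, 0.0001, -0.0403])
([0.0, 0.0, -0.016], [-0.1944, -0.0573, -0.0403])
([0.0, 0.0, -0.051], [-0.5812, -0.1717, -0.0401])
```

Emit:
jog_arm([
  [[0,0,0],[0,0,-0.02],0.0],
  [[0,0,0],[-0.005,-0.001,-0.035],0.0],
  [[0,0,0],[-0.018,-0.005,-0.04],0.0],
  [[0,0,-0.005],[-0.038,-0.011,-0.04],0.0],
  [[0,0,-0.005],[-0.062,-0.018,-0.04],0.0],
  [[0,0,-0.008],[-0.087,-0.026,-0.04],0.0],
  [[0,0,-0.01],[-0.112,-0.033,-0.04],0.0],
  [[0,0,-0.012],[-0.137,-0.04,-0.04],0.0],
])

```text
time_s: 7.92
tcp_pos: [0.6045, 0.1747, 0.3646]
tool_rot: [0.001, 0.651, 0.759, -0.0]
force: [0.5, -0.4, -3.0]
grip_width: 0.0096
```

```bash
python3 go.py  0.537 -0.281 0.365 11
```

```text
p [0.6045 0.1747 0.3646] q [ 0.06  0.44 -0.64  1.67  0.29  1.12 -0.51] t 7.9167 F [ 0.5 -0.4 -3. ]
([0.0, 0.001, -0.04], [-0.4402, -0.1358, 0.0001])
```

Emit:
jog_arm([
  [[0,0,-0.003],[-0.028,-0.0086,0],0.0],
  [[0,0,-0.006],[-0.056,-0.017,0],0.0],
  [[0,0,-0.01],[-0.084,-0.026,0],0.0],
  [[0,0,-0.013],[-0.112,-0.0345,0],0.0],
  [[0,0,-0.016],[-0.14,-0.043,0],0.0],
  [[0,0,-0.02],[-0.168,-0.052,0],0.0],
  [[0,0,-0.022],[-0.196,-0.06,0],0.0],
  [[0,0,-0.025],[-0.224,-0.069,0],0.0],
])

```text
time_s: 8.58
tcp_pos: [0.5691, -0.0597, 0.3649]
tool_rot: [0.001, 0.642, 0.767, -0.001]
force: [0.7, -0.9, -3.4]
grip_width: 0.0091
```

```bash
python3 go.py  0.537 -0.281 0.365 11
```

```text
p [ 0.5691 -0.0597  0.3649] q [ 0.47  0.36 -0.63  1.79  0.24  1.07 -0.08] t 8.5833 F [ 0.7 -0.9 -3.4]
([0.0, 0.002, -0.016], [-0.2123, -0.0704, 0.0003])
```

Emit:
jog_arm([
  [[0,0,-0.003],[-0.027,-0.009,0],0.0],
  [[0,0,-0.006],[-0.054,-0.018,0],0.0],
  [[0,0,-0.01],[-0.084,-0.027,0],0.0],
  [[0,0,-0.013],[-0.114,-0.038,0],0.0],
  [[0,0,-0.016],[-0.144,-0.048,0],0.0],
  [[0,0,-0.016],[-0.174,-0.058,0],0.0],
  [[0,0,-0.016],[-0.2,-0.066,0],0.0],
  [[0,0,-0.016],[-0.212,-0.07,0],0.0],
])

```text
time_s: 9.25
tcp_pos: [0.5349, -0.2862, 0.3649]
tool_rot: [0.001, 0.638, 0.77, -0.002]
force: [-0.7, -0.7, -3.6]
grip_width: 0.0094
```

```bash
python3 go.py  0.537 -0.281 0.365 11; python3 sc.py s9 80 170 160 136; python3 wr.py w9
```

```text
p [ 0.5349 -0.2862  0.3649] q [ 0.8   0.4  -0.57  1.72  0.24  1.09  0.33] t 9.25 F [-0.7 -0.7 -3.6]
([-0.001, 0.004, -0.006], [0.0047, 0.003, -0.0002])
[[0.983, 0.175, 0.059, 0.519], [0.185, -0.93, -0.319, -0.203], [-0.001, 0.324, -0.946, 0.484], [0.0, 0.0, 0.0, 1.0]]
```

View pics/s9.png

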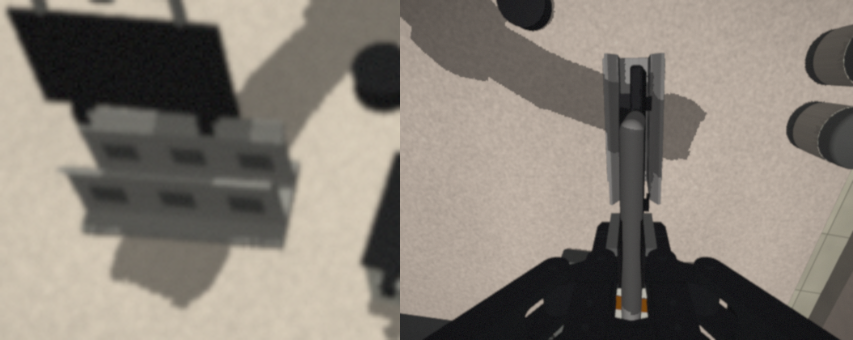

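View pics/w9.png

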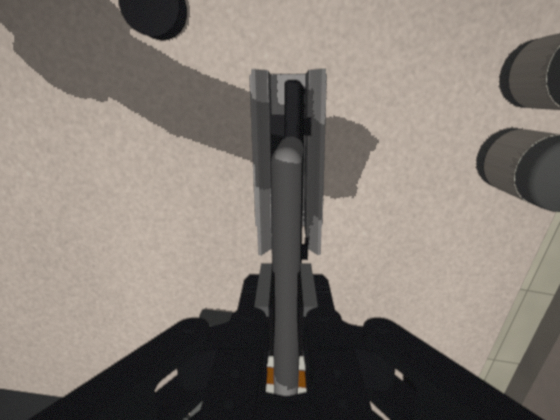

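The slot lies below the lid, and the lid's lower edge is slightly off towards +x. I'll measure the lean by depth.

```bash
python3 - <<'E'
from h import *
np.set_printoptions(precision=4,suppress=True)
W=np.load("w9.npz");c=cloud(W,W["d"])
a=np.radians(11);R2=np.array([[np.cos(a),-np.sin(a)],[np.sin(a),np.cos(a)]])
P=c[60:180,240:340].reshape(-1,3); L=P.copy();L[:,:2]=(P[:,:2]-[.537,-.281])@R2
m=(L[:,2]>.125)&(L[:,2]<.4); 
for lo in np.arange(.12,.36,.02):
    k=(L[:,2]>lo)&(L[:,2]<=lo+.02)
    if k.sum()>3: print(round(lo,2),k.sum(),L[k].min(0),np.median(L[k],0),L[k].max(0))
r=L[(L[:,2]>.1)&(L[:,2]<.115)&(L[:,1]>0)];print("racktop",[np.median(r[r[:,0]*s>0],0) for s in(1,-1)])
E
```

```text
0.16 5 [0.0156 0.0604 0.171 ] [0.0174 0.0605 0.1722] [0.0191 0.0605 0.1735]
0.18 153 [0.0112 0.0191 0.1836] [0.0142 0.0547 0.1854] [0.0183 0.0774 0.1995]
0.2 38 [0.0097 0.0343 0.2001] [0.0108 0.0508 0.2069] [0.0114 0.0859 0.2198]
0.22 55 [0.0086 0.0166 0.2205] [0.0092 0.0608 0.2308] [0.0099 0.081  0.2391]
0.24 44 [0.007  0.0254 0.24  ] [0.0077 0.059  0.2528] [0.0088 0.0857 0.2599]
0.26 52 [0.0059 0.0302 0.2602] [0.0069 0.0701 0.2679] [0.0073 0.0847 0.2799]
0.28 453 [-0.0116  0.0444  0.2803] [-0.0081  0.0626  0.2991] [0.0059 0.0856 0.3   ]
0.3 1072 [-0.0114  0.0495  0.3   ] [-0.0003  0.0721  0.31  ] [0.0049 0.0868 0.3198]
0.32 149 [-0.007   0.0551  0.3201] [0.0004 0.0601 0.3311] [0.0047 0.0611 0.3399]
0.34 1016 [-0.0088  0.0482  0.3403] [-0.0028  0.0554  0.3548] [0.0034 0.0612 0.3582]
racktop [array([0.0332, 0.0563, 0.1052]), array([-0.0342,  0.0564,  0.1053])]
```

The lid leans about 3.4°, with its lower edge about 9 mm towards +x. I'll turn the tool +0.06 about its x, centre over the slot and descend part way.

Emit:
jog_arm([
  [[0.02,0,-0.006],[0.002,0.001,0],0.0],
  [[0.04,0,-0.006],[0.004,0.002,0],0.0],
  [[0.06,0.004,-0.006],[0.005,0.003,0],0.0],
  [[0.06,0.004,-0.006],[0.005,0.003,0.01],0.0],
  [[0.06,0.004,-0.006],[0.005,0.003,0.02],0.0],
  [[0.06,0.004,-0.006],[0.005,0.003,0.03],0.0],
  [[0.06,0.004,-0.006],[0.005,0.003,0.04],0.0],
  [[0.06,0.004,-0.006],[0.005,0.003,0.04],0.0],
])

```text
time_s: 10.07
tcp_pos: [0.5369, -0.2764, 0.3221]
tool_rot: [-0.022, 0.634, 0.772, -0.023]
force: [-0.2, 0.4, -3.2]
grip_width: 0.0096
```

```bash
python3 go.py  0.537 -0.281 0.207 11; python3 wr.py w10;python3 - <<'E'
from h import *
np.set_printoptions(precision=4,suppress=True)
W=np.load("w10.npz");c=cloud(W,W["d"])
a=np.radians(11);R2=np.array([[np.cos(a),-np.sin(a)],[np.sin(a),np.cos(a)]])
P=c[50:200,230:350].reshape(-1,3); L=P.copy();L[:,:2]=(P[:,:2]-[.537,-.281])@R2
for lo in np.arange(.12,.36,.02):
    k=(L[:,2]>lo)&(L[:,2]<=lo+.02)
    if k.sum()>3: print(round(lo,2),k.sum(),L[k].min(0),np.median(L[k],0),L[k].max(0))
E
```

```text
p [ 0.5369 -0.2764  0.3221] q [ 0.75  0.45 -0.55  1.75  0.29  1.08  0.28] t 10.0667 F [-0.2  0.4 -3.2]
([-0.064, -0.004, 0.003], [-0.005, 0.0065, 0.1149])
[[0.979, 0.204, 0.002, 0.527], [0.194, -0.927, -0.323, -0.194], [-0.064, 0.316, -0.947, 0.442], [0.0, 0.0, 0.0, 1.0]]
0.12 11 [0.0053 0.07   0.1208] [0.0087 0.0701 0.1339] [0.0106 0.0702 0.1362]
0.14 168 [0.0044 0.0174 0.1405] [0.0065 0.063  0.1426] [0.0107 0.0805 0.16  ]
0.16 65 [0.0042 0.0065 0.1602] [0.0044 0.0531 0.1701] [0.0045 0.0944 0.1796]
0.18 70 [0.0038 0.0238 0.1801] [0.0041 0.0673 0.1895] [0.0043 0.0943 0.1999]
0.2 90 [0.0035 0.0159 0.2003] [0.0039 0.0575 0.2103] [0.004  0.0942 0.22  ]
0.22 92 [0.0033 0.0238 0.2204] [0.0037 0.0663 0.2323] [0.0038 0.094  0.2396]
0.24 538 [-0.0128  0.0484  0.2401] [-0.0089  0.0711  0.2576] [0.0036 0.094  0.2598]
0.26 967 [-0.0053  0.063   0.2601] [-0.0003  0.0811  0.2681] [0.0051 0.0948 0.2796]
0.28 158 [-0.0054  0.0627  0.28  ] [0.0011 0.0682 0.2913] [0.0049 0.0691 0.3   ]
0.3 1588 [-0.0071  0.0479  0.3006] [-0.0007  0.0593  0.3129] [0.0048 0.0689 0.3159]
```

View pics/w10.png

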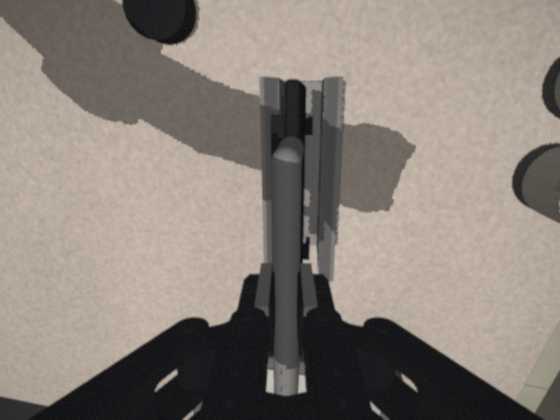

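The lid is now vertical and centred (face at +4 mm, so mid-plane about 0; y off by 2 mm). Lowering into the slot.

Emit:
jog_arm([
  [[0,0,0],[0,0.001,0.015],0.0],
  [[0,0,0],[0,0.002,0.03],0.0],
  [[0,0,0],[0,0.003,0.045],0.0],
  [[0,0,0],[0,0.004,0.06],0.0],
  [[0,0,0],[0,0.005,0.075],0.0],
  [[0,0,0],[0,0.006,0.09],0.0],
  [[0,0,0],[0,0.0065,0.1],0.0],
  [[0,0,0],[0,0.0065,0.106],0.0],
])

```text
time_s: 10.78
tcp_pos: [0.5369, -0.2762, 0.2161]
tool_rot: [-0.022, 0.635, 0.772, -0.023]
force: [0.3, 0.6, -3.3]
grip_width: 0.0095
```

```bash
python3 go.py  0.537 -0.281 0.207 11
```

```text
p [ 0.5369 -0.2762  0.2161] q [ 0.71  0.56 -0.51  1.86  0.38  0.87  0.2 ] t 10.7833 F [ 0.3  0.6 -3.3]
([-0.063, -0.004, 0.003], [-0.0048, -0.0003, 0.0091])
```

Emit:
jog_arm([
  [[0,0,0],[0,0,0.002],0.0],
  [[0,0,0],[0,0,0.004],0.0],
  [[0,0,0],[0,0,0.006],0.0],
  [[0,0,0],[0,0,0.007],0.0],
  [[0,0,0],[0,0,0.008],0.0],
  [[0,0,0],[0,0,0.009],0.0],
  [[0,0,0],[0,0,0.009],0.0],
])

```text
time_s: 11.37
tcp_pos: [0.5414, -0.2749, 0.2144]
tool_rot: [-0.016, 0.634, 0.773, -0.021]
force: [-2.4, 7.9, 44.3]
grip_width: 0.0095
```

```bash
python3 go.py  0.537 -0.281 0.207 11;  python3 wr.py w11
```

```text
p [ 0.5414 -0.2749  0.2144] q [ 0.7   0.56 -0.51  1.86  0.38  0.86  0.19] t 11.3667 F [-2.4  7.9 44.3]
([-0.053, 0.001, 0.004], [-0.0051, -0.0051, 0.0076])
[[0.98, 0.201, 0.014, 0.53], [0.194, -0.925, -0.326, -0.192], [-0.053, 0.322, -0.945, 0.333], [0.0, 0.0, 0.0, 1.0]]
```

View pics/w11.png

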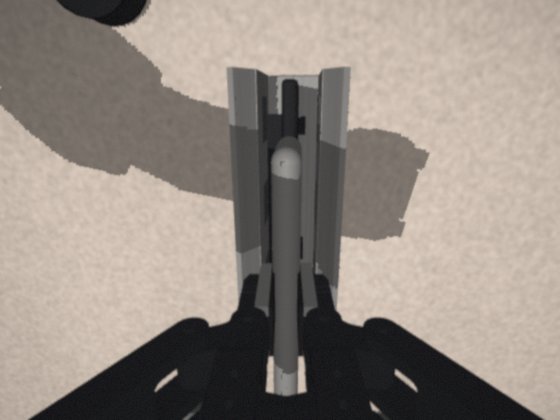

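Floor contact at TCP z 0.2145. That fits the swing end, where TCP was 191 mm above the pin axis, so the floor would be at 0.213. I'll relax the push, then open and back off upward.

Emit:
jog_arm([
  [[0,0,0],[-0.001,-0.002,-0.001],0.0],
  [[0,0,0],[-0.001,-0.004,-0.001],0.0],
  [[0,0,0],[-0.001,-0.004,-0.001],0.0],
  [[0,0,0],[-0.001,-0.004,-0.001],0.0],
])

```text
time_s: 11.75
tcp_pos: [0.537, -0.277, 0.2151]
tool_rot: [-0.017, 0.634, 0.773, -0.021]
force: [0.2, 0.4, -4.0]
grip_width: 0.0095
```

```bash
python3 go.py  0.537 -0.281 0.207 11;  python3 wr.py w12;python3 - <<'E'
from h import *
np.set_printoptions(precision=4,suppress=True)
W=np.load("w12.npz");c=cloud(W,W["d"])
a=np.radians(11);R2=np.array([[np.cos(a),-np.sin(a)],[np.sin(a),np.cos(a)]])
P=c[60:200,265:312].reshape(-1,3); L=P.copy();L[:,:2]=(P[:,:2]-[.537,-.281])@R2
for lo in np.arange(.0,.24,.02):
    k=(L[:,2]>lo)&(L[:,2]<=lo+.02)
    if k.sum()>3: print(round(lo,2),k.sum(),L[k].min(0),np.median(L[k],0),L[k].max(0))
E
```

```text
p [ 0.537  -0.277   0.2151] q [ 0.71  0.56 -0.51  1.87  0.38  0.86  0.19] t 11.75 F [ 0.2  0.4 -4. ]
([-0.054, 0.001, 0.004], [-0.0039, -0.0003, 0.0082])
[[0.98, 0.201, 0.013, 0.526], [0.194, -0.925, -0.326, -0.194], [-0.054, 0.321, -0.945, 0.334], [0.0, 0.0, 0.0, 1.0]]
0.0 1385 [-0.0299 -0.0108  0.    ] [0.0065 0.0812 0.0106] [0.0137 0.116  0.0167]
0.02 198 [-0.0228  0.0001  0.0203] [0.0071 0.0664 0.0349] [0.0116 0.1045 0.04  ]
0.04 293 [-0.0228  0.0068  0.0401] [-0.0219  0.0635  0.0516] [0.0066 0.1043 0.06  ]
0.06 497 [-0.0227  0.0045  0.06  ] [-0.0224  0.0598  0.069 ] [0.0061 0.1045 0.0799]
0.08 203 [-0.0227  0.0112  0.08  ] [-0.0224  0.0422  0.0857] [0.0056 0.0928 0.0999]
0.1 96 [0.0045 0.0167 0.1001] [0.0049 0.0599 0.1104] [0.0052 0.0928 0.1195]
0.12 102 [0.004  0.0237 0.1202] [0.0044 0.068  0.1308] [0.0046 0.0928 0.14  ]
0.14 703 [-0.0119  0.0555  0.1404] [-0.0069  0.0717  0.1505] [0.0042 0.0939 0.16  ]
0.16 827 [-0.0052  0.0613  0.16  ] [0.0001 0.0792 0.161 ] [0.0054 0.0938 0.18  ]
0.18 181 [-0.006  0.061  0.18 ] [0.0011 0.0673 0.1913] [0.0051 0.0682 0.2   ]
0.2 1518 [-0.0071  0.0466  0.2001] [-0.0009  0.058   0.2058] [0.0048 0.068  0.209 ]
```

It's hanging about 1 mm above the floor, lean about 2°, inside the slot. I'll set it down lightly, open and withdraw.

Emit:
jog_arm([
  [[0,0,0],[0,0,0.001],0.0],
  [[0,0,0],[0,0,0.0015],0.0],
  [[0,0,0],[0,0,0.0015],0.012],
  [[0,0,0],[0,0,0.0015],0.016],
  [[0,0,0],[0,0,0.0015],0.022],
  [[0,0,0],[0,0,0.0015],0.03],
  [[0,0,0],[0,0,0.0015],0.04],
  [[0,0,0],[0,0,0.0015],0.05],
])

```text
time_s: 12.47
tcp_pos: [0.5368, -0.2771, 0.2132]
tool_rot: [-0.017, 0.634, 0.773, -0.021]
force: [0.1, 0.9, 0.5]
grip_width: 0.0492
```

```bash
python3 go.py  0.537 -0.281 0.207 11;  python3 wr.py w13
```

```text
p [ 0.5368 -0.2771  0.2132] q [ 0.71  0.56 -0.51  1.87  0.38  0.86  0.19] t 12.4667 F [0.1 0.9 0.5]
([-0.054, 0.0, 0.004], [-0.0039, -0.0003, 0.0062])
[[0.98, 0.201, 0.012, 0.526], [0.194, -0.926, -0.325, -0.195], [-0.054, 0.321, -0.946, 0.332], [0.0, 0.0, 0.0, 1.0]]
```

View pics/w13.png

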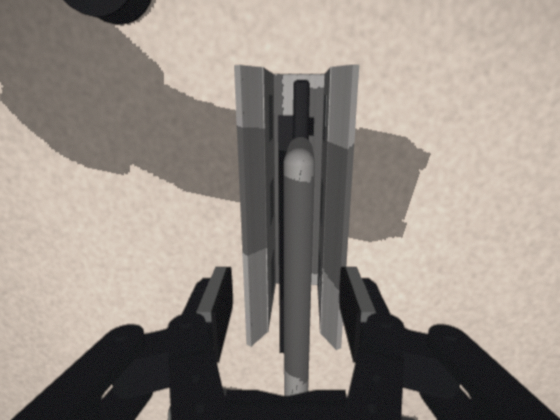

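The lid stands free and nearly vertical in the slot, with the bar at column 297 and the fingers clear on both sides. Withdrawing up.

Emit:
jog_arm([
  [[0,0,0],[0,0.002,-0.01],0.05],
  [[0,0,0],[0,0.002,-0.03],0.05],
  [[0,0,0],[0,0,-0.055],0.05],
  [[0,0,0],[0,0,-0.085],0.05],
  [[0,0,0],[0,0,-0.115],0.05],
  [[0,0,0],[0,0,-0.145],0.05],
  [[0,0,0],[0,0,-0.165],0.05],
  [[0,0,0],[0,0,-0.165],0.05],
])

```text
time_s: 13.18
tcp_pos: [0.5476, -0.2751, 0.3836]
tool_rot: [-0.014, 0.634, 0.773, -0.02]
force: [0.7, -0.6, 0.3]
grip_width: 0.0499
```

```bash
python3 go.py 0.3 -0.5 0.4 11;  python3 sc.py s14 70 150 240 204; python3 wr.py w14; python3 - <<'E'
from h import *
np.set_printoptions(precision=4,suppress=True)
W=np.load("w14.npz");c=cloud(W,W["d"])
a=np.radians(11);R2=np.array([[np.cos(a),-np.sin(a)],[np.sin(a),np.cos(a)]])
P=c[20:330,180:400].reshape(-1,3); L=P.copy();L[:,:2]=(P[:,:2]-[.537,-.281])@R2
for lo in np.arange(.1,.24,.02):
    k=(L[:,2]>lo)&(L[:,2]<=lo+.02)&(abs(L[:,1])<.15)&(abs(L[:,0])<.06)
    if k.sum()>3: print(round(lo,2),k.sum(),L[k].min(0),np.median(L[k],0),L[k].max(0))
E
```

```text
p [ 0.5476 -0.2751  0.3836] q [ 0.75  0.41 -0.57  1.66  0.26  1.19  0.31] t 13.1833 F [ 0.7 -0.6  0.3]
([-0.048, 0.004, 0.004], [-0.1725, -0.2871, -0.002])
[[0.98, 0.2, 0.014, 0.535], [0.194, -0.925, -0.326, -0.193], [-0.053, 0.322, -0.945, 0.498], [0.0, 0.0, 0.0, 1.0]]
0.1 2757 [-0.039  -0.1054  0.1   ] [-0.0296  0.0133  0.1052] [0.0382 0.1045 0.1093]
0.12 30 [0.0069 0.0629 0.1202] [0.0071 0.0789 0.1299] [0.0072 0.0929 0.1388]
0.14 596 [-0.0082 -0.089   0.1478] [-0.0061  0.0343  0.1503] [0.0069 0.0942 0.16  ]
0.16 199 [-0.0008 -0.0884  0.16  ] [0.0031 0.0782 0.1609] [0.0091 0.0941 0.1794]
0.18 26 [-0.0009 -0.0572  0.1806] [0.0072 0.0665 0.1897] [0.0094 0.0683 0.1998]
0.2 1820 [-0.0021 -0.0619  0.2004] [0.0036 0.0099 0.2057] [0.0093 0.0682 0.2087]
```

View pics/s14.png

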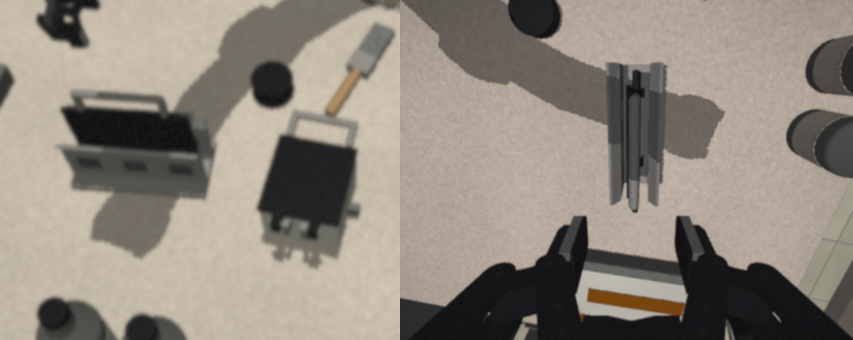

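The lid stands vertical: bar top at 0.209 m, so the lid origin is at about 0.022 m. It is off by about 3 mm in x and y, and the small tank is shut. Handing in.

```bash
python3 -c "
from bench import env
print(env.close_job()); print(env.get_obs()['time_s'])"
```

```text
the job is handed in; nothing more can be done
None
the job is handed in; nothing more can be done
```

The wide tank's lid now stands upright in the drip rack, hinge edge down, and I've handed the job in. I took it by the bar, swung it upright on its pins, lifted it about 45 mm straight up, carried it over and released it at 13.2 s.

**Last checks before handing in:**
- **Height:** the bar top measured 0.209 m, which puts the lid's origin about 22 mm above the rack's underside, so it rests on the slot floor.
- **Position:** about 3 mm from the rack's middle along each axis and close to vertical.
- **Clearance:** the gripper was about 17 cm above the lid with no load on the wrist.
- **Small tank:** its lid looked shut in the picture.

**What disagreed:** after the swing the bar sat about 6 mm deeper between the fingers than when I gripped it. As a result, the lid reached the slot floor about 7 mm sooner than I expected. That pushed about 44 N through the gripped lid, as read at the wrist. I eased off before letting go.

I inferred that the forks were seated on the pins when upright from the push-back force and the pictures; I didn't measure it directly. The job gave no verdict.

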